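Move the charged battery from the charger to the incubator's backup unit

TASK

The battery in the grey charger is charged: press the charger's catch so that the battery springs loose, slide it out, and slide it into the rail of the white incubator backup unit until its catch clicks and holds it. Push gently: stop at the click instead of ramming the battery into the sprung terminals, do not lean hard on either dock, and leave the tape roll, jar and tray where they are.

Things in the scene. Friction and masses are not known exactly. Their poses are not given: they have to be found in the camera images.
- battery_center (a point): Centre (25 mm above the underside) of the black battery, the only one: 70 mm long (its x, the way it slides home), 44 mm wide (y), 50 mm high, about 0.28 kg; its lowest 8 mm widen to a flat flange 64 mm wide. Grip it across the 44 mm, with the fingertips above the rail's lips (over 14 mm above its underside).
- dock_a: Charger: grey dock with a rail and a grey housing 105 mm wide with cooling slots; holds the battery at first. Fixed. Origin on the bench under the rail's middle line; x along the rail into the dock (the way home), z up. Two runners 25 mm above the bench, x = -50 to 100 mm. Locked, the battery's centre is at x = 35 mm. Housing from x = 131 mm, 62 mm high.
- dock_b: Incubator backup unit: white dock, white housing 160 mm wide with dark screen and round knob; empty at first. Frame, rail, housing position, mouth and catch as in the charger, but how deep its lock sits (catch, ejector, terminals, backstop together) differs from unit to unit: the locked battery's centre is anywhere from x = 13 to 45 mm.
- mouth_a (a point): Point on the charger's middle line, at runner height, x = -30 mm: with its centre here or further out the battery is clear of the lips and can be lifted straight out. The lips hold its flange down from x = 22 mm inwards (39 mm above the bench on top, 35 mm below, 51 mm between them).
- mouth_b (a point): The same point of the backup unit: here the battery can be set down on the runners between side walls that stand about 40 mm off the middle line at x = -58 mm and narrow to 33.5 mm at x = 20 mm (tops 35 mm above the bench); from there the battery slides in with 1.5 mm play each side, 2 mm in height.
- press_a (a point): Middle of the upper face of the charger's catch plate (34 mm along the rail, 50 mm across, grey, three dark ribs, 24 mm above the bench), outside the rail's mouth. Pressed straight down 5.5 to 7 mm (about 3 to 8 N, hard stop 8 mm) it frees the battery; a spring then pushes that some 14 mm outwards, onto the catch nose, so it cannot lock again.
- catch_a (a joint): Charger's catch, m pressed down: 0 up, about 0.005 while the battery lies on its nose, 0.008 hard stop.
- catch_b (a joint): Backup unit's catch, m pressed down: 0 up, about 0.005 while the battery lies on its nose (as it does during the whole slide in). It springs up to 0 with a click when the battery's outer end has passed the nose: locked. The nose stands 5 mm above the runners. Its press plate, outside the mouth, is 24 mm above the bench.
- contact_b (a joint): How far (m) the unit's two sprung brass terminals at the rail's inner end are pushed in: 0 free, 2.5 N per mm, hard stop 0.007, harmed above 0.004. They are met about 1 mm past the click. In the last 14 mm before the click an ejector spring resists, 3 rising to 5 N; with friction the push there is 5 to 14 N (before it 1 to 3 N); 10 N more harms the terminals.
- tape_roll: Bystander: paper tape roll lying flat, 60 mm across, 18 mm high; origin under its centre.
- jar: Bystander: clear jar with white lid, 52 mm across, 65 mm high; origin under its centre.
- tray: Bystander: empty open blue tray 100 x 140 x 35 mm; origin under its centre.

How it is judged (in metres and radians):
On the way:
1. the charger's catch is pressed and the battery has sprung loose: its centre is less than 26 mm along the charger's rail (x of battery_center in the frame of dock_a below 0.026 m and value of joint catch_a above 0.003 m), for 0.1 s.
At the end, for the whole second after the job is handed in: The battery rests locked in the white unit: centre 8 to 50 mm along its rail, within 4 mm of the rail's middle and of its height on the runners, in line (0.07 rad) and level (0.06 rad), the unit's catch up (within 1.5 mm), its terminals not pushed in over 2 mm, nothing moving (value of joint catch_b below 0.0015 m and x of battery_center in the frame of dock_b between 0.008 and 0.05 m and y of battery_center in the frame of dock_b between -0.004 and 0.004 m and z of battery_center in the frame of dock_b between 0.046 and 0.054 m and angle between the x axis of battery_center and the x axis of dock_b, either way round below 0.07 rad and angle between battery_center's own z axis and vertical below 0.06 rad and value of joint contact_b below 0.002 m and linear speed of battery below 0.02 m/s); the robot touches nothing.
It fails at once if the backup unit's terminals are rammed: pushed in more than 4 mm (10 N) (value of joint contact_b above 0.004 m).
It fails at once if the fingers press on a dock's body with more than 40 N (contact force between the fingers and dock_a above 40 N or contact force between the fingers and dock_b above 40 N).
It fails at once if the tape roll, jar or tray is moved more than 30 mm (distance of any of tape_roll, jar, tray from where it was at the start of the episode above 0.03 m).
It also fails if it takes over 72 s, if anything falls off the work surface, if the arm or the gripper's body presses on something with over 40 N, if the wrist force passes 120 N, or if a joint passes its speed limit or range.

ROBOT

A 6-joint arm with a two-finger parallel gripper is mounted at the origin on the work surface. World frame = base frame: x ahead of the robot, y to its left, z up, the work surface at z = 0. Lengths are in mm, angles in rad, forces in N, time in s.
With the tool pointing down it reaches from about 350 to 775 mm from the base axis. Payload 7.3 kg.
Tool frame: the origin (TCP) lies midway between the tips of the shut fingers; the grasp point (between the pads) lies 19 mm behind it (bot.hold_point_z is the distance from the TCP to the grasp point, in mm); z points along the fingers, y is the direction in which the jaws open and shut (so a half turn about z gives the same grasp; the last joint's range is limited). The gripper opens to 92 mm and grips with 3 to 60 N. Pads are 19 mm wide; open, the fingers measure 130 mm over their backs; the gripper's body (75 mm by 190 mm) begins 47 mm behind the grasp point.
Start: joints at [1.027, 0.342, 1.524, -0, 1.275, -0.146], TCP at [203.368, 484.031, 226.741] pointing down, gripper open.
Joint ranges: [-2.53, 2.53], [-0.77, 2.02], [0.04, 2.7], [-1, 4.14], [0.28, 2.66], [-3.11, 3.11]. Speed limits (rad/s): [2.57, 2.57, 3.14, 3.14, 3.14, 3.14].

INTERFACE

Orientations are given as [roll, pitch, yaw] about the fixed x, y, z axes, in that order (R = Rz(yaw) Ry(pitch) Rx(roll)).
In Python, from plant import bot gives the robot as it stands.
- The arm moves only by the tool servo_tool, never from a script. Its argument "series" is a list of rows, each a list of 5 numbers: the opening, from 0 (shut) to 1 (fully open), then the shift along the tool's x, y, z each as a share of 50 mm, from -1 to 1, then the turn about the tool's z as a share of 90 degrees, from -1 to 1. In form: [[gripper, tx, ty, tz, spin], ...]. A call has 1 to 20 rows; each row shifts and turns the commanded pose from where the row before left it, along the tool's axes as they then stand; what a row does not reach is not made up. A row lasts 1/8 s, in which the tool goes at most 62.5 mm and 10.7 degrees, less where a joint would pass 70% of its speed; a pose out of reach is approached as far as the arm can. A call with a number of a shift or a turn outside -1 to 1 is refused whole. A call with a gripper value outside its range is refused whole. The fingers move at their own pace and stop on an object; the grip force is fixed at half the most. Time passes only in rows, so rows that do not move let the fingers close. It gives the time, the measured TCP pose, the force and the opening at its end, in the units of the state.
- bot.get_obs(): the state, without advancing time (a new reading comes with each control period).
- bot.capture(name): name is "scene" or "top"; returns the picture (384x512x3 uint8, red, green, blue); there is no depth.
- bot.camera_model(name): a dict with "mtx" (3x3 intrinsics, pixels), "world_from_camera" (4x4, takes a point from camera to world coordinates). Camera axes: x right, y up, looking along -z (the intrinsics and any distortion apply to the point x, -y, -z); pixel columns grow to the right and rows downward; lengths in mm; the calibration is good to about 2 mm. A picture is of the moment at which its call begins. camera_model takes no time and is no camera call.
- bot.close_job(): hands the job in, once; it reports no verdict.
Trained networks look in the newest picture that a camera, given by its name, has taken for a name from the list of things; names that differ only in an ending like _2 or _b are one class to them, and where a whole thing is asked for, a point or a joint stands for the part that bears it (a point fixed in the world has none). Each returns a list of dicts, best first, with "p" (0 to 1); they miss things now and then, are a little off and sometimes report something else, mostly with a low value. They report only what shows in the picture. A call takes as long as a camera call.
- bot.outline_of(camera, label): "mask" (384x512 bool, what is visible of it).
- bot.pinpoint(camera, label): "point" ([x, y, z] in mm, in the coordinates of the camera as it stood for that picture, good to about 4 mm: a listed point, or the origin of a listed thing).
The state is a dict: "time": time; "joint_positions": joint angles; "dq": joint speeds; "tau": joint torques, N m; "tool_pos": TCP position; "tcp_rot": TCP orientation; "contact_force": force on the tool from outside, world axes, zero at the start; "moment": the same for the moment, N m; "grip_width": finger opening in mm.
Only numpy, scipy, OpenCV 4.12 (cv2) and the standard library are available. Lean on these libraries where they do the work, as an engineer would, in place of code of your own. Each camera call takes 0.05 s, during which the arm holds its last target.

## Working session

There is one attempt and no reset: what is moved stays moved. The work goes in short steps, Python scripts to look and compute and a tool call to move; the robot and the scene stay as the last step left them, time stands still between calls to the robot, and variables do not carry over. Pictures are saved under pics/ and viewed, and the job is handed in when it is done.

Besides the shell and the picture viewer there is one more tool, called as name(argument=value, ...), one argument or row to a line, values as JSON. servo_tool: Moves the arm, as the interface text tells. Shift numbers are shares of 50 mm and turn numbers shares of 90 degrees, none past 1 either way. Its arguments: {"type":"object","properties":{"series":{"type":"array"}},"required":["series"]}

```bash
ls; mkdir -p pics; cat > h.py <<'E'
import numpy as np, cv2
from plant import bot
def cap(n,f):
    im=bot.capture(n); cv2.imwrite('pics/'+f,im[:,:,::-1].copy()); return im
def w(cam,p):
    T=np.array(bot.camera_model(cam)['world_from_camera']); return (T@np.r_[p,1])[:3]
E
python3 - <<'E'
from h import *
np.set_printoptions(precision=1,suppress=True)
for c in ['scene','top']:
    cap(c,c+'0.png'); m=bot.camera_model(c); print(c,np.array(m['mtx']),np.array(m['world_from_camera']),[k for k in m])
    for l in ['battery_center','dock_a','dock_b','mouth_a','mouth_b','press_a','tape_roll','jar','tray']:
        try: print(l,[(round(d['p'],2),w(c,d['point'])) for d in bot.pinpoint(c,l)][:3])
        except Exception as e: print(l,e)
print(bot.get_obs())
E
```

```text
pics
scene [[361.8   0.  255.8]
 [  0.  361.8 188.2]
 [  0.    0.    1. ]] [[   0.3   -0.7    0.6 1114.4]
 [   1.     0.2   -0.2 -184.3]
 [  -0.     0.6    0.8  789.5]
 [   0.     0.     0.     1. ]] ['mtx', 'world_from_camera']
battery_center [(0.89, array([ 600. , -171.3,   49.4]))]
dock_a [(0.91, array([ 556. , -164.6,    0.1])), (0.57, array([556.5, 145.3,  -3.1]))]
dock_b [(0.91, array([ 556. , -164.6,    0.1])), (0.57, array([556.5, 145.3,  -3.1]))]
mouth_a [(0.76, array([527. , 138.4,  19.8])), (0.74, array([ 535.7, -168.7,   22.8]))]
mouth_b [(0.76, array([527. , 138.4,  19.8])), (0.74, array([ 535.7, -168.7,   22.8]))]
press_a [(0.78, array([ 481.8, -157.2,   25.9]))]
tape_roll [(0.83, array([532.5, -13.8,   0.5]))]
jar [(0.74, array([ 467.5, -366.2,    0.1]))]
tray [(0.94, array([464. , 385.1,  -4.5]))]
top [[383.1   0.  254.6]
 [  0.  383.1 188. ]
 [  0.    0.    1. ]] [[  -0.1    1.    -0.2  332.4]
 [  -1.    -0.1    0.   -12.4]
 [  -0.     0.2    1.  1032.9]
 [   0.     0.     0.     1. ]] ['mtx', 'world_from_camera']
battery_center [(0.75, array([ 600.5, -171.4,   49. ]
[... 207 characters left out ...]
, -165.9,   22.7])), (0.64, array([524.1, 134.3,  29.1]))]
mouth_b [(0.78, array([ 539.3, -165.9,   22.7])), (0.64, array([524.1, 134.3,  29.1]))]
press_a [(0.58, array([ 488.9, -162.7,   27.1]))]
tape_roll [(0.8, array([539.2, -12.4,   5.8]))]
jar [(0.93, array([ 471.5, -370.7,   -1.5]))]
tray [(0.87, array([463.9, 388. ,   0.5]))]
{'time': 1.0, 'joint_positions': array([ 1. ,  0.3,  1.5, -0. ,  1.3, -0.1]), 'dq': array([-0.,  0.,  0.,  0., -0.,  0.]), 'tau': array([  0. , -43.1, -24.4,   0.1,   0. ,  -0. ]), 'tool_pos': array([203.4, 484. , 226.7]), 'tcp_rot': array([3.1, 0. , 2.7]), 'contact_force': array([-0.2, -0.7, -0.6]), 'moment': array([0., 0., 0.]), 'grip_width': 91.97363080020952}
```

View pics/scene0.png

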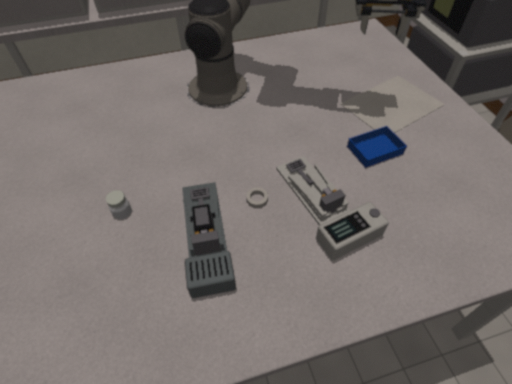

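View pics/top0.png

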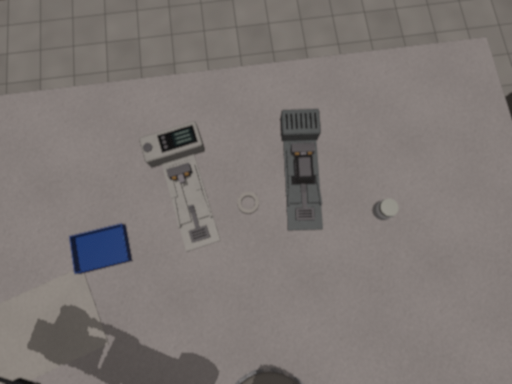

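The scene view shows the charger with the battery at about (205,225) px and the white unit at about (330,195). The top view shows them at (303,170) and (190,200), with the tape roll between them. I'll zoom in to get the docks' poses.

```bash
python3 - <<'E'
import cv2
t=cv2.imread('pics/top0.png'); s=cv2.imread('pics/scene0.png')
def z(im,x0,x1,y0,y1,k,f): cv2.imwrite('pics/'+f,cv2.resize(im[y0:y1,x0:x1],None,fx=k,fy=k,interpolation=cv2.INTER_CUBIC))
z(t,130,230,115,255,4,'ztb.png'); z(t,265,340,100,240,4,'zta.png')
E
```

```text
(no output)
```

View pics/ztb.png

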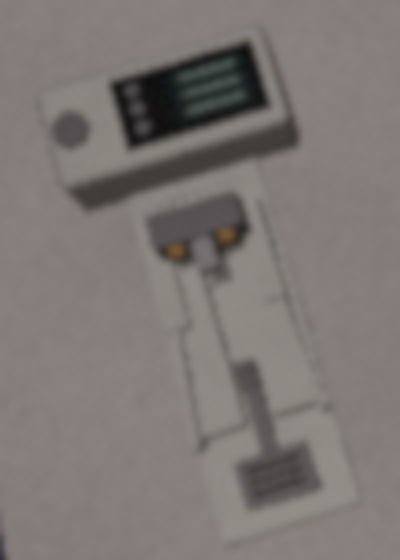

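View pics/zta.png

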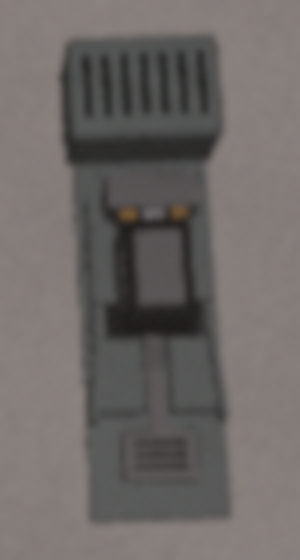

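```bash
python3 - <<'E'
import cv2
s=cv2.imread('pics/scene0.png')
def z(im,x0,x1,y0,y1,k,f): cv2.imwrite('pics/'+f,cv2.resize(im[y0:y1,x0:x1],None,fx=k,fy=k,interpolation=cv2.INTER_CUBIC))
z(s,270,395,150,255,6,'zsb.png'); z(s,175,245,175,300,4.8,'zsa.png')
E
```

```text
(no output)
```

View pics/zsb.png

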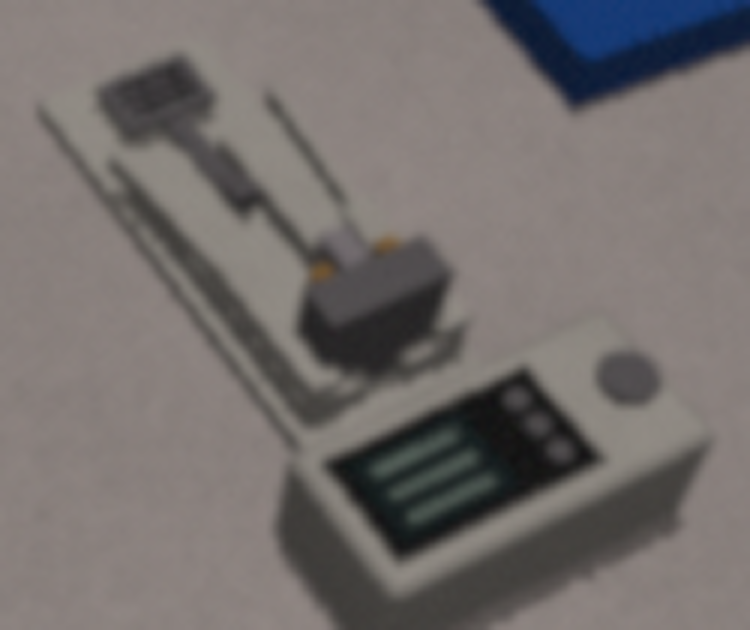

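View pics/zsa.png

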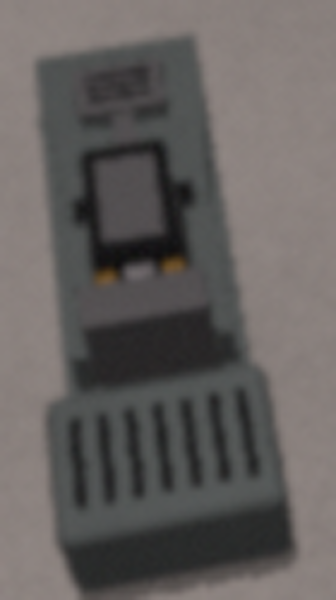

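```bash
cat > fit.py <<'E'
from h import *
from scipy.optimize import least_squares
np.set_printoptions(precision=2,suppress=True)
def proj(c,P):
    m=bot.camera_model(c);T=np.linalg.inv(np.array(m['world_from_camera']));K=np.array(m['mtx'])
    p=T[:3,:3]@P+T[:3,3]; q=K@np.array([p[0],-p[1],-p[2]]); return q[:2]/q[2]
O=[]
def add(c,d,kind,pts):
    ox,oy,k={('top','a'):(265,100,4),('top','b'):(130,115,4),('scene','a'):(175,175,4.8),('scene','b'):(270,150,6)}[c,d]
    for (ex,ey),(u,v) in pts: O.append((c,d,kind,ex,ey,ox+(u+.5)/k-.5,oy+(v+.5)/k-.5))
add('top','b','H',[((0,1),(65,184)),((0,-1),(297,128)),((1,1),(42,92)),((1,-1),(262,27))])
add('scene','b','H',[((0,1),(593,318)),((0,-1),(300,457)),((1,-1),(396,598)),((1,1),(710,440))])
add('scene','b','C',[((-1,-1),(100,97)),((-1,1),(185,57)),((1,1),(211,95)),((1,-1),(121,133))])
add('top','b','C',[((1,1),(235,465)),((1,-1),(308,440)),((-1,-1),(322,488)),((-1,1),(250,510))])
add('top','b','E',[((0,1),(225,543)),((0,-1),(360,500))])
add('scene','b','E',[((0,-1),(40,105))])
add('top','a','H',[((0,1),(70,136)),((0,-1),(217,136)),((1,1),(70,38)),((1,-1),(215,38))])
add('scene','a','H',[((0,-1),(50,405)),((0,1),(265,370)),((1,1),(288,510)),((1,-1),(65,545))])
add('top','a','C',[((1,1),(122,432)),((1,-1),(195,430)),((-1,-1),(198,480)),((-1,1),(125,484))])
add('scene','a','C',[((-1,-1),(82,68)),((-1,1),(160,59))])
add('top','a','E',[((0,1),(90,520)),((0,-1),(230,517))])
add('scene','a','E',[((0,-1),(38,60)),((0,1),(193,38))])
def pt(p,d,k,ex,ey):
    X,Y,A=p[:3] if d=='a' else p[3:6]
    xc,hd,ex0,ez,ew=p[6:11]
    if k=='H': l=(131+ex*hd,ey*(52.5 if d=='a' else 80),62)
    if k=='C': l=(xc+17*ex,25*ey,24)
    if k=='E': l=(ex0,ey*ew,ez)
    c,s=np.cos(A),np.sin(A); return np.array([X+c*l[0]-s*l[1],Y+s*l[0]+c*l[1],l[2]])
def res(p):
    r=[]
    for c,d,k,ex,ey,u,v in O: r+=list(proj(c,pt(p,d,k,ex,ey))-[u,v])
    r+=list((np.array([p[9]])-10)/5)
    return np.array(r)
p0=[560,-167,0,558,143,.2,-78,70,-110,10,50]
s=least_squares(res,p0,loss='soft_l1'); p=s.x; print(p)
C=np.linalg.inv(s.jac.T@s.jac); print('sd(1px)',np.sqrt(np.diag(C)))
r=res(p)[:-1].reshape(-1,2)
for o,q in zip(O,r): print(*o[:5],q)
np.save('p.npy',p)
E
python3 fit.py
```

```text
Traceback (most recent call last):
  File "fit.py", line 36, in <module>
    s=least_squares(res,p0,loss='soft_l1'); p=s.x; print(p)
  File "fit.py", line 32, in res
    for c,d,k,ex,ey,u,v in O: r+=list(proj(c,pt(p,d,k,ex,ey))-[u,v])
                                      ~~~~^^^^^^^^^^^^^^^^^^^
  File "fit.py", line 5, in proj
    m=bot.camera_model(c);T=np.linalg.inv(np.array(m['world_from_camera']));K=np.array(m['mtx'])
ValueError: time passes only in moves, steps and waits
```

```bash
python3 - <<'E'
s=open('fit.py').read()
s=s.replace("def proj(c,P):\n    m=bot.camera_model(c);","M={c:bot.camera_model(c) for c in('top','scene')}\ndef proj(c,P):\n    m=M[c];")
open('fit.py','w').write(s)
E
python3 fit.py
```

```text
[ 567.49 -167.59   -0.1   555.17  139.01    0.18  -86.67   71.4  -121.43
   11.1    46.02]
sd(1px) [1.51 0.78 0.01 1.64 0.86 0.01 1.88 1.93 2.14 2.71 1.16]
top b H 0 1 [-0.27  1.15]
top b H 0 -1 [-0.24 -2.23]
top b H 1 1 [-0.86 -0.02]
top b H 1 -1 [ 1.34 -0.65]
scene b H 0 1 [ 0.77 -1.91]
scene b H 0 -1 [-4.02 -0.13]
scene b H 1 -1 [-2.68 -0.29]
scene b H 1 1 [ 0.2  -1.27]
scene b C -1 -1 [-1.19 -0.98]
scene b C -1 1 [-0.52 -0.21]
scene b C 1 1 [1.42 1.05]
scene b C 1 -1 [1.39 0.83]
top b C 1 1 [-0.29 -1.61]
top b C 1 -1 [-0.35 -1.07]
top b C -1 -1 [-0.3  -0.82]
top b C -1 1 [-0.62 -0.53]
top b E 0 1 [0.56 0.55]
top b E 0 -1 [0.23 0.69]
scene b E 0 -1 [-0.72 -0.76]
top a H 0 1 [-0.48 -0.46]
top a H 0 -1 [ 1.7  -1.66]
top a H 1 1 [-1.7  -0.46]
top a H 1 -1 [ 0.37 -1.63]
scene a H 0 -1 [-1.19  0.26]
scene a H 0 1 [ 0.31 -0.94]
scene a H 1 1 [ 0.65 -1.41]
scene a H 1 -1 [-1.78  0.75]
top a C 1 1 [-0.58  1.07]
top a C 1 -1 [-0.12  0.99]
top a C -1 -1 [-0.03  1.12]
top a C -1 1 [-0.63  0.71]
scene a C -1 -1 [-1.92 -0.24]
scene a C -1 1 [ 0.03 -1.3 ]
top a E 0 1 [ 0.16 -0.75]
top a E 0 -1 [-0.43 -1.07]
scene a E 0 -1 [-0.15  0.73]
scene a E 0 1 [0.37 0.04]
```

```bash
python3 - <<'E'
s=open('fit.py').read()
s=s.replace("if k=='H': l=(131+ex*hd,ey*(52.5 if d=='a' else 80),62)","if k=='H': l=(131+ex*hd,ey*52.5,62) if d=='a' else (131+ex*p[12],p[13]+ey*80,62)")
s=s.replace("(xc+17*ex","((xc if d=='a' else p[11])+17*ex").replace("-110,10,50]","-110,10,50,-78,70,0]")
open('fit.py','w').write(s)
E
python3 fit.py
```

```text
[ 566.12 -167.49   -0.1   557.33  139.31    0.18  -82.66   71.55 -121.89
   10.31   46.1   -91.3    70.18    0.4 ]
sd(1px) [1.54 0.77 0.01 1.72 1.74 0.01 1.99 2.3  1.83 2.37 1.11 2.15 2.42 3.91]
top b H 0 1 [-0.51  0.37]
top b H 0 -1 [-0.48 -2.91]
top b H 1 1 [-0.95 -0.39]
top b H 1 -1 [ 1.27 -0.92]
scene b H 0 1 [ 1.39 -1.27]
scene b H 0 -1 [-3.51  0.49]
scene b H 1 -1 [-2.48 -0.  ]
scene b H 1 1 [ 0.49 -0.93]
scene b C -1 -1 [-1.6  -1.55]
scene b C -1 1 [-0.93 -0.75]
scene b C 1 1 [0.98 0.5 ]
scene b C 1 -1 [0.95 0.24]
top b C 1 1 [-0.06 -0.74]
top b C 1 -1 [-0.1  -0.17]
top b C -1 -1 [-0.07  0.1 ]
top b C -1 1 [-0.41  0.36]
top b E 0 1 [ 0.36 -0.06]
top b E 0 -1 [0.07 0.14]
scene b E 0 -1 [-0.45 -0.22]
top a H 0 1 [-0.44  0.01]
top a H 0 -1 [ 1.75 -1.18]
top a H 1 1 [-1.66 -0.04]
top a H 1 -1 [ 0.42 -1.21]
scene a H 0 -1 [-1.25 -0.27]
scene a H 0 1 [ 0.2  -1.46]
scene a H 1 1 [ 0.54 -1.92]
scene a H 1 -1 [-1.84  0.22]
top a C 1 1 [-0.62  0.1 ]
top a C 1 -1 [-0.17  0.02]
top a C -1 -1 [-0.08  0.13]
top a C -1 1 [-0.67 -0.28]
scene a C -1 -1 [-1.85  0.49]
scene a C -1 1 [ 0.13 -0.57]
top a E 0 1 [ 0.15 -0.03]
top a E 0 -1 [-0.39 -0.35]
scene a E 0 -1 [-0.19  0.42]
scene a E 0 1 [ 0.33 -0.27]
```

```bash
cat >> h.py <<'E'
def plan(x,y,z,yaw,turn_first=True):
    "shift shares total from present measured pose, after the turn"
    o=bot.get_obs(); p=np.array(o['tool_pos']); y0=o['tcp_rot'][2]
    dy=(yaw-y0+np.pi)%(2*np.pi)-np.pi
    d=np.array([x,y,z])-p; c,s=np.cos(yaw),np.sin(yaw)
    print('pos',p.round(2),'rot',np.round(o['tcp_rot'],4),'F',np.round(o['contact_force'],1),'w',round(o['grip_width'],1),'t',o['time'])
    # tool z down: positive yaw = negative spin about tool z
    print('spin total',round(-dy/(np.pi/2),4),'tx,ty,tz total',np.round([(c*d[0]+s*d[1])/50,(s*d[0]-c*d[1])/50,-d[2]/50],3))
E
python3 - <<'E'
from h import *
p=np.load('p.npy'); print(p.round(3))
plan(480,100,226.7,p[2]+np.pi)
plan(p[0]-83*np.cos(p[2]),p[1]-83*np.sin(p[2]),60,p[2]+np.pi)
E
```

```text
[ 5.66118e+02 -1.67494e+02 -9.70000e-02  5.57330e+02  1.39306e+02
  1.78000e-01 -8.26610e+01  7.15470e+01 -1.21888e+02  1.03130e+01
  4.60970e+01 -9.12950e+01  7.01800e+01  4.01000e-01]
pos [203.39 484.04 226.75] rot [3.1414 0.     2.7438] F [-0.2 -0.7 -0.6] w 92.0 t 1.0
spin total -0.1913 tx,ty,tz total [-6.253e+00 -7.107e+00  1.000e-03]
pos [203.39 484.04 226.75] rot [3.1414 0.     2.7438] F [-0.2 -0.7 -0.6] w 92.0 t 1.0
spin total -0.1913 tx,ty,tz total [ -6.827 -12.264   3.335]
```

servo_tool(
  series=[
    [0,0,0,0,-0.0957],
    [0,0,0,0,-0.0957],
    [0,-0.8,-0.4,0,0],
    [0,-0.8,-0.8,0,0],
    [0,-0.8,-0.8,0,0],
    [0,-0.8,-0.8,0,0],
    [0,-0.8,-0.8,0,0],
    [0,-0.8,-0.8,0,0],
    [0,-0.8,-0.8,0,0],
    [0,-0.6,-0.8,0,0],
    [0,-0.3,-0.9,0,0],
    [0,-0.1,-0.9,0,0],
    [0,0,-0.9,0,0],
    [0,0,-0.9,0,0],
    [0,0,-0.8,0.5,0],
    [0,0,-0.6,0.6,0],
    [0,0,0,0.5,0],
    [0,0,0,0,0],
    [0,0,0,0,0],
  ],
)

```text
time: 3.38
tool_pos: [479.1, -95.3, 147.6]
tcp_rot: [-3.141, 0.001, 3.045]
contact_force: [-0.1, -0.3, 0.2]
grip_width: 0.2
```

```bash
python3 - <<'E'
from h import *
p=np.load('p.npy')
plan(p[0]-83*np.cos(p[2]),p[1]-83*np.sin(p[2]),40,p[2]+np.pi)
E
```

```text
pos [479.07 -95.28 147.61] rot [-3.1414e+00  1.3000e-03  3.0450e+00] F [-0.1 -0.3  0.2] w 0.2 t 3.375
spin total 0.0005 tx,ty,tz total [-0.213 -1.268  2.152]
```

servo_tool(
  series=[
    [0,-0.2,-0.65,0.4,0],
    [0,0,-0.62,0.5,0],
    [0,0,0,0.7,0],
    [0,0,0,0.55,0],
    [0,0,0,0,0],
    [0,0,0,0,0],
  ],
)

```text
time: 4.12
tool_pos: [483.5, -159.7, 40.8]
tcp_rot: [-3.141, 0.003, 3.045]
contact_force: [-0.0, -0.8, -1.3]
grip_width: 0.1
```

```bash
python3 - <<'E'
from h import *
import cv2
p=np.load('p.npy')
im=cap('scene','s1.png');cv2.imwrite('pics/s1z.png',cv2.resize(im[150:310,150:300,::-1],None,fx=3.7,fy=3.7,interpolation=cv2.INTER_CUBIC))
plan(p[0]-83*np.cos(p[2]),p[1]-83*np.sin(p[2]),17.5,p[2]+np.pi)
E
```

```text
pos [ 483.52 -159.81   40.92] rot [-3.1405e+00  3.0000e-03  3.0451e+00] F [0.8 0.2 0.4] w 0.2 t 4.175
spin total 0.0006 tx,ty,tz total [0.001 0.008 0.468]
```

View pics/s1z.png

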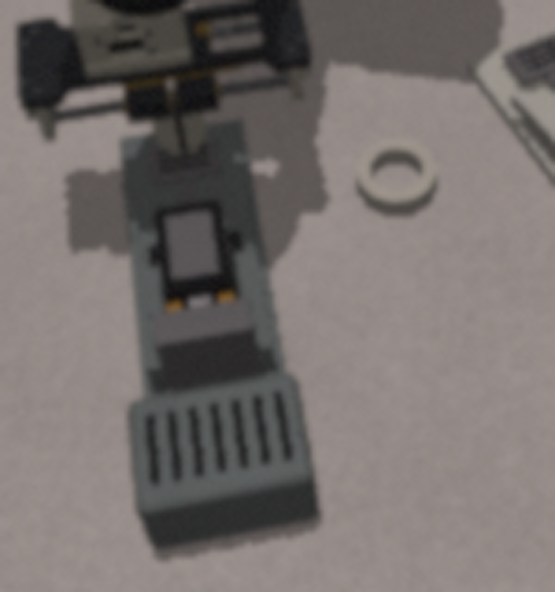

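The shut fingers are over the catch plate, at about (183,150) in this crop. I'll press now.

servo_tool(
  series=[
    [0,0,0,0.2,0],
    [0,0,0,0.1,0],
    [0,0,0,0.05,0],
    [0,0,0,0.04,0],
    [0,0,0,0.03,0],
    [0,0,0,0,0],
  ],
)

```text
time: 4.92
tool_pos: [482.3, -159.5, 18.1]
tcp_rot: [3.141, -0.0, 3.044]
contact_force: [1.0, 0.6, 1.7]
grip_width: 0.3
```

servo_tool(
  series=[
    [0,0,0,0.01,0],
    [0,0,0,0,0],
  ],
)

```text
time: 5.18
tool_pos: [482.2, -159.5, 17.7]
tcp_rot: [3.141, -0.0, 3.044]
contact_force: [0.3, 0.6, 1.4]
grip_width: 0.6
```

```bash
python3 - <<'E'
from h import *
import cv2
p=np.load('p.npy')
im=cap('scene','s2.png');cv2.imwrite('pics/s2z.png',cv2.resize(im[150:310,150:300,::-1],None,fx=3.7,fy=3.7,interpolation=cv2.INTER_CUBIC))
plan(p[0]-83*np.cos(p[2]),p[1]-83*np.sin(p[2]),17.5,p[2]+np.pi)
print([(d['p'],w('scene',d['point'])) for d in bot.pinpoint('scene','battery_center')])
E
```

```text
pos [ 482.27 -159.52   17.72] rot [3.1415 0.     3.0444] F [-0.3  0.7  0.9] w 0.3 t 5.225
spin total 0.0001 tx,ty,tz total [-0.025  0.004  0.004]
[(0.6, array([ 588.31692564, -169.58927893,   49.77287522]))]
```

View pics/s2z.png

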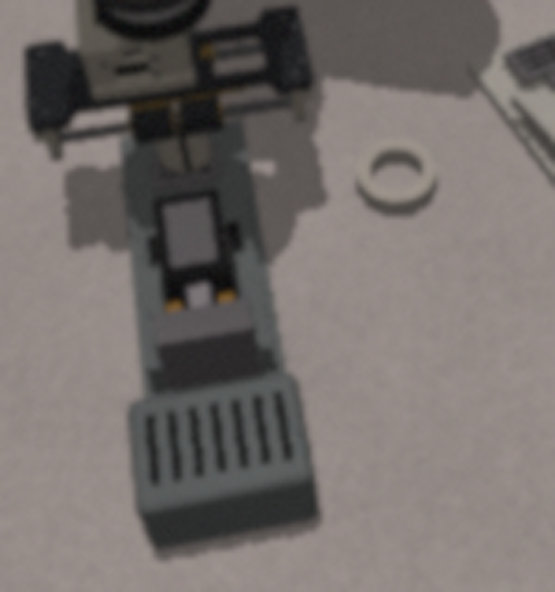

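servo_tool(
  series=[
    [0,0,0,-0.4,0],
    [1,0,0,-0.8,0],
    [1,0,0,-0.7,0],
    [1,-0.5,0,-0.1,0],
    [1,-0.8,0,0,0],
    [1,-0.5,0,0,0],
    [1,-0.3,0,0,0],
    [1,0,0,0,0],
    [1,0,0,0,0],
  ],
)

```text
time: 6.4
tool_pos: [586.0, -169.6, 117.4]
tcp_rot: [3.141, -0.001, 3.044]
contact_force: [-0.2, 0.6, 0.1]
grip_width: 75.7
```

```bash
python3 - <<'E'
from h import *
p=np.load('p.npy')
plan(p[0]+21*np.cos(p[2]),p[1]+21*np.sin(p[2]),43,p[2]+np.pi)
cap('top','t3.png')
for l in ['battery_center','press_a']:print([(d['p'],w('top',d['point'])) for d in bot.pinpoint('top',l)])
cap('scene','s3.png')
print([(d['p'],w('scene',d['point'])) for d in bot.pinpoint('scene','battery_center')])
E
```

```text
pos [ 585.98 -169.61  117.42] rot [ 3.1413e+00 -1.0000e-03  3.0444e+00] F [-0.2  0.6  0.1] w 75.7 t 6.4
spin total 0.0001 tx,ty,tz total [-0.02   0.004  1.488]
[]
[]
[(0.98, array([ 585.95999275, -170.12599565,   49.43111139]))]
```

servo_tool(
  series=[
    [1,0,0,0,0],
    [1,0,0,0.3,0],
    [1,0,0,0.5,0],
    [1,0,0,0.4,0],
    [1,0,0,0.2,0],
    [1,0,0,0.088,0],
    [1,0,0,0,0],
    [0.6,0,0,0,0],
    [0.5,0,0,0,0],
    [0.5,0,0,0,0],
  ],
)

```text
time: 7.9
tool_pos: [586.9, -169.8, 43.7]
tcp_rot: [-3.141, 0.001, 3.044]
contact_force: [0.8, -0.2, -0.5]
grip_width: 66.4
```

servo_tool(
  series=[
    [0.45,0,0,0,0],
    [0,0,0,0,0],
    [0,0,0,0,0],
    [0,0,0,0,0],
    [0,0,0,0,0],
  ],
)

```text
time: 8.52
tool_pos: [586.4, -170.2, 43.4]
tcp_rot: [-3.141, -0.0, 3.044]
contact_force: [-3.8, -4.1, 1.4]
grip_width: 43.8
```

servo_tool(
  series=[
    [0,0.05,-0.01,0,0],
    [0,0.1,0,0,0],
    [0,0.15,0,0,0],
    [0,0.15,0,0,0],
    [0,0.15,0,0,0],
    [0,0.15,0,0,0],
    [0,0,0,0,0],
  ],
)

```text
time: 9.4
tool_pos: [548.0, -166.3, 43.4]
tcp_rot: [3.141, -0.002, 3.044]
contact_force: [-3.0, -1.1, 2.8]
grip_width: 43.7
```

servo_tool(
  series=[
    [0,0.15,0,0,0],
    [0,0.15,0,0,0],
    [0,0.15,0,0,0],
    [0,0,0,0,0],
    [0,0,0,-0.06,0],
    [0,0,0,0,0],
  ],
)

```text
time: 10.15
tool_pos: [526.7, -164.2, 46.0]
tcp_rot: [3.141, -0.001, 3.044]
contact_force: [0.4, 0.5, -1.2]
grip_width: 43.9
```

```bash
python3 - <<'E'
from h import *
p=np.load('p.npy')
plan(p[0]-36*np.cos(p[2]),p[1]-36*np.sin(p[2]),46,p[2]+np.pi)
cap('scene','s4.png')
print([(d['p'],w('scene',d['point'])) for d in bot.pinpoint('scene','battery_center')])
E
```

```text
pos [ 526.74 -164.22   46.04] rot [ 3.1411e+00 -9.0000e-04  3.0445e+00] F [ 0.4  0.5 -1.2] w 43.9 t 10.15
spin total 0.0002 tx,ty,tz total [-0.07   0.011  0.001]
[(0.88, array([ 529.93089679, -165.14851537,   52.48972152]))]
```

servo_tool(
  series=[
    [0,0,0,-0.3,0],
    [0,0,0,-0.5,0],
    [0,0,0,-0.4,0],
    [0,0,0.2,-0.1,-0.0585],
    [0,0,0.6,0,-0.0585],
    [0,0,0.8,0,-0.0585],
    [0,0,0,0,0],
  ],
)

```text
time: 11.12
tool_pos: [524.4, -82.3, 112.2]
tcp_rot: [3.141, 0.0, -2.96]
contact_force: [1.0, -1.1, -3.1]
grip_width: 44.0
```

```bash
python3 - <<'E'
from h import *
p=np.load('p.npy')
plan(p[3]-40*np.cos(p[5]),p[4]-40*np.sin(p[5]),110,p[5]+np.pi)
for c in('top','scene'):
  for k in range(2):
    cap(c,c+'5%d.png'%k)
    for l in['dock_b','mouth_b','battery_center']: print(c,l,[(round(d['p'],2),w(c,d['point']).round(1)) for d in bot.pinpoint(c,l)])
E
```

```text
pos [524.35 -82.27 112.18] rot [ 3.1410e+00  1.0000e-04 -2.9595e+00] F [ 1.  -1.1 -3.1] w 44.0 t 11.125
spin total 0.0027 tx,ty,tz total [-0.633  4.245  0.044]
top dock_b []
top mouth_b [(0.93, array([525.1, 132.1,  28.5]))]
top battery_center []
top dock_b [(0.72, array([559.7, 140.5,  -4.1]))]
top mouth_b [(0.62, array([521.8, 134.4,  26. ]))]
top battery_center []
scene dock_b [(0.94, array([ 5.596e+02, -1.707e+02,  3.000e-01])), (0.56, array([552.5, 143.3,   3.6]))]
scene mouth_b [(0.88, array([ 537. , -166.3,   21. ])), (0.8, array([528.3, 142.3,  21.5]))]
scene battery_center [(0.66, array([525.5, -81. , 115.9]))]
scene dock_b [(0.83, array([ 560.2, -167.4,    0.8])), (0.72, array([552.2, 142.5,   1.3]))]
scene mouth_b [(0.95, array([527.8, 141.6,  22.9])), (0.73, array([ 535.4, -165.4,   22.4]))]
scene battery_center [(0.62, array([524.3, -85.8, 115.2]))]
```

servo_tool(
  series=[
    [0,-0.13,0.4,0,0],
    [0,-0.2,0.7,0,0],
    [0,-0.2,0.8,0,0],
    [0,-0.1,0.8,0,0],
    [0,0,0.8,0,0],
    [0,0,0.5,0,0],
    [0,0,0.245,0,0.0027],
    [0,0,0,0,0],
    [0,0,0,0,0],
  ],
)

```text
time: 13.05
tool_pos: [518.2, 129.0, 111.3]
tcp_rot: [-3.141, 0.0, -2.968]
contact_force: [0.5, -0.0, -2.8]
grip_width: 43.7
```

```bash
python3 - <<'E'
from h import *
p=np.load('p.npy')
c,s=np.cos(p[5]),np.sin(p[5])
plan(p[3]-38*c-1.5*s,p[4]-38*s+1.5*c,60,p[5]+np.pi)
im=cap('scene','s6.png')
cv2.imwrite('pics/s6z.png',cv2.resize(im[130:250,260:400,::-1],None,fx=5,fy=5,interpolation=cv2.INTER_CUBIC))
im=cap('top','t6.png')
cv2.imwrite('pics/t6z.png',cv2.resize(im[110:260,120:270,::-1],None,fx=4,fy=4,interpolation=cv2.INTER_CUBIC))
E
```

```text
pos [518.25 128.99 111.32] rot [-3.1413e+00  1.0000e-04 -2.9680e+00] F [ 0.5 -0.  -2.8] w 43.7 t 13.05
spin total -0.0027 tx,ty,tz total [-0.046  0.095  1.026]
```

View pics/s6z.png

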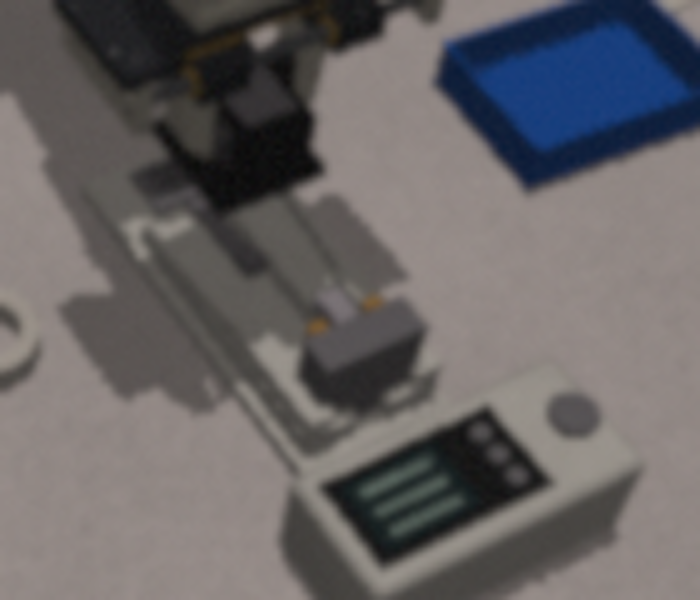

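View pics/t6z.png

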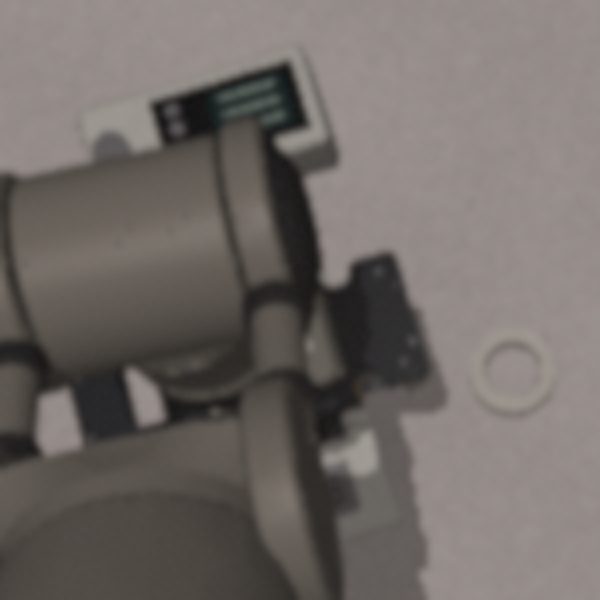

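servo_tool(
  series=[
    [0,-0.046,0.095,0.1,-0.0027],
    [0,0,0,0.3,0],
    [0,0,0,0.4,0],
    [0,0,0,0.2,0],
    [0,0,0,0.1,0],
    [0,0,0,0.1,0],
    [0,0,0,0,0],
  ],
)

```text
time: 14.02
tool_pos: [519.5, 134.9, 51.3]
tcp_rot: [3.142, 0.0, -2.963]
contact_force: [-0.4, -0.0, -3.2]
grip_width: 44.0
```

servo_tool(
  series=[
    [0,0,0,0.06,0],
    [0,0,0,0.04,0],
    [0,0,0,0.02,0],
    [0,0,0,0,0],
  ],
)

```text
time: 14.52
tool_pos: [519.5, 134.9, 45.4]
tcp_rot: [3.142, 0.0, -2.963]
contact_force: [0.6, 1.1, -3.0]
grip_width: 43.8
```

servo_tool(
  series=[
    [0,0,0,0.015,0],
    [0,0,0,0,0],
  ],
)

```text
time: 14.78
tool_pos: [519.5, 135.0, 44.6]
tcp_rot: [3.142, 0.0, -2.963]
contact_force: [0.1, 0.1, -2.0]
grip_width: 44.0
```

servo_tool(
  series=[
    [0,0,0,0.014,0],
    [0,0,0,0,0],
  ],
)

```text
time: 15.02
tool_pos: [519.5, 135.0, 43.9]
tcp_rot: [3.142, 0.0, -2.963]
contact_force: [-0.0, -0.4, -1.8]
grip_width: 43.9
```

servo_tool(
  series=[
    [0,0,0,0.01,0],
    [0,0,0,0,0],
  ],
)

```text
time: 15.28
tool_pos: [519.5, 135.0, 43.4]
tcp_rot: [3.142, 0.0, -2.963]
contact_force: [0.2, 0.9, -1.7]
grip_width: 44.1
```

```bash
python3 - <<'E'
from h import *
im=cap('scene','s7.png')
cv2.imwrite('pics/s7z.png',cv2.resize(im[135:235,265:375,::-1],None,fx=6,fy=6,interpolation=cv2.INTER_CUBIC))
print(w('scene',bot.pinpoint('scene','battery_center')[0]['point']))
E
```

```text
[525.17185473 135.05663057  52.75781148]
```

View pics/s7z.png

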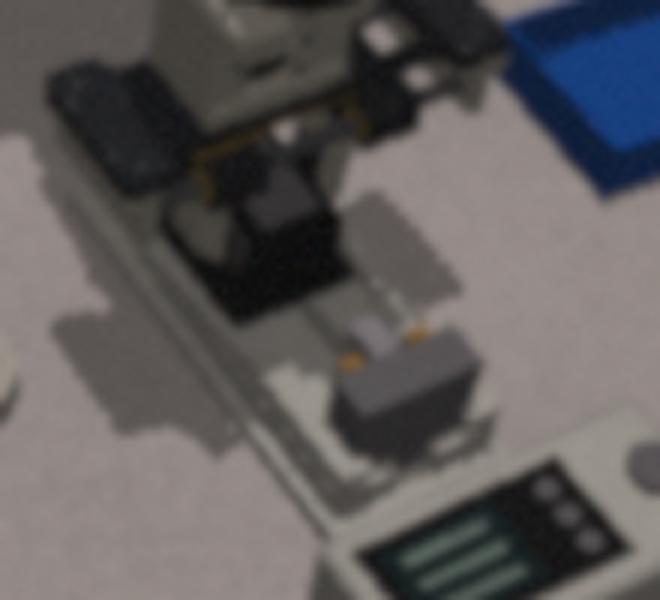

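servo_tool(
  series=[
    [0,-0.05,0,0,0],
    [0,-0.08,0,0,0],
    [0,-0.07,0,0,0],
    [0,0,0,0,0],
  ],
)

```text
time: 15.88
tool_pos: [530.0, 136.8, 43.4]
tcp_rot: [3.142, 0.001, -2.963]
contact_force: [0.4, -0.3, -1.5]
grip_width: 44.0
```

servo_tool(
  series=[
    [0,-0.05,0,0,0],
    [0,-0.05,0,0,0],
    [0,0,0,0,0],
  ],
)

```text
time: 16.25
tool_pos: [534.7, 137.7, 43.4]
tcp_rot: [3.142, 0.001, -2.963]
contact_force: [1.1, -0.1, -2.8]
grip_width: 43.8
```

servo_tool(
  series=[
    [0,-0.05,0,0,0],
    [0,-0.05,0,0,0],
    [0,0,0,0,0],
  ],
)

```text
time: 16.62
tool_pos: [539.7, 138.6, 43.4]
tcp_rot: [3.142, 0.001, -2.963]
contact_force: [0.9, 0.3, -1.6]
grip_width: 43.8
```

servo_tool(
  series=[
    [0,0,0,0.01,0],
    [0,0,0,0,0],
  ],
)

```text
time: 16.88
tool_pos: [539.6, 138.6, 43.3]
tcp_rot: [-3.142, 0.001, -2.963]
contact_force: [0.9, 0.8, 1.8]
grip_width: 44.0
```

servo_tool(
  series=[
    [0,0,0,0.01,0],
    [0,0,0,0,0],
  ],
)

```text
time: 17.12
tool_pos: [539.7, 138.6, 43.3]
tcp_rot: [-3.142, 0.002, -2.963]
contact_force: [-0.9, -0.1, 6.1]
grip_width: 43.9
```

servo_tool(
  series=[
    [0,0,0,0.01,0],
    [0,0,0,0,0],
  ],
)

```text
time: 17.38
tool_pos: [539.7, 138.6, 43.3]
tcp_rot: [-3.141, 0.002, -2.963]
contact_force: [-1.7, -0.6, 11.1]
grip_width: 44.0
```

servo_tool(
  series=[
    [0,0,0,-0.02,0],
    [0,-0.04,0,0,0],
    [0,-0.06,0,0,0],
    [0,0,0,0,0],
  ],
)

```text
time: 17.88
tool_pos: [540.5, 138.8, 43.5]
tcp_rot: [3.142, -0.008, -2.963]
contact_force: [-13.4, -3.5, 17.5]
grip_width: 43.8
```

servo_tool(
  series=[
    [0,-0.05,0,0,0],
    [0,-0.05,0,0,0],
    [0,0,0,0,0],
  ],
)

```text
time: 18.25
tool_pos: [546.3, 140.0, 43.4]
tcp_rot: [3.141, -0.005, -2.963]
contact_force: [-11.2, -1.6, 14.6]
grip_width: 43.8
```

servo_tool(
  series=[
    [0,-0.05,0,0,0],
    [0,-0.05,0,0,0],
    [0,0,0,0,0],
  ],
)

```text
time: 18.62
tool_pos: [551.4, 140.9, 43.4]
tcp_rot: [3.141, -0.005, -2.963]
contact_force: [-10.2, -1.9, 13.9]
grip_width: 43.6
```

servo_tool(
  series=[
    [0,0,0,-0.015,0],
    [0,0,0,0,0],
  ],
)

```text
time: 18.88
tool_pos: [553.1, 141.1, 43.4]
tcp_rot: [3.141, -0.002, -2.963]
contact_force: [-4.4, -0.6, 3.2]
grip_width: 43.8
```

servo_tool(
  series=[
    [0,0,0,-0.01,0],
    [0,0,0,0,0],
  ],
)

```text
time: 19.12
tool_pos: [554.0, 141.2, 43.7]
tcp_rot: [3.141, -0.0, -2.963]
contact_force: [-0.4, 0.1, -3.0]
grip_width: 43.9
```

```bash
python3 - <<'E'
from h import *
im=cap('scene','s8.png')
cv2.imwrite('pics/s8z.png',cv2.resize(im[135:235,265:375,::-1],None,fx=6,fy=6,interpolation=cv2.INTER_CUBIC))
print([w('scene',d['point']) for d in bot.pinpoint('scene','battery_center')], bot.get_obs()['moment'])
E
```

```text
[array([557.76489744, 142.81440759,  50.17315237])] [ 0.03936305  0.04398758 -0.02080834]
```

View pics/s8z.png

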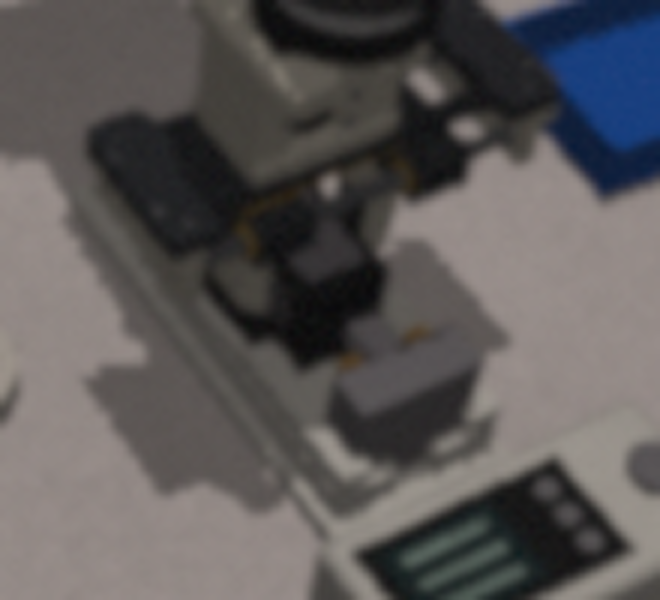

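servo_tool(
  series=[
    [0,-0.04,0,0,0],
    [0,-0.04,0,0,0],
    [0,0,0,0,0],
  ],
)

```text
time: 19.6
tool_pos: [558.3, 141.9, 44.2]
tcp_rot: [3.142, 0.001, -2.963]
contact_force: [0.7, -0.1, -1.7]
grip_width: 43.8
```

servo_tool(
  series=[
    [0,-0.04,0,0,0],
    [0,0,0,0,0],
  ],
)

```text
time: 19.85
tool_pos: [560.0, 142.3, 44.1]
tcp_rot: [3.142, 0.0, -2.963]
contact_force: [0.7, -0.2, -1.7]
grip_width: 43.9
```

servo_tool(
  series=[
    [0,-0.04,0,0,0],
    [0,0,0,0,0],
  ],
)

```text
time: 20.1
tool_pos: [561.9, 142.6, 44.1]
tcp_rot: [3.142, 0.0, -2.963]
contact_force: [-0.4, -0.3, -2.2]
grip_width: 43.8
```

servo_tool(
  series=[
    [0,-0.04,0,0,0],
    [0,0,0,0,0],
  ],
)

```text
time: 20.35
tool_pos: [563.9, 143.0, 44.1]
tcp_rot: [3.142, 0.0, -2.963]
contact_force: [-0.4, 0.0, -2.4]
grip_width: 43.7
```

servo_tool(
  series=[
    [0,-0.04,0,0,0],
    [0,0,0,0,0],
  ],
)

```text
time: 20.6
tool_pos: [565.2, 143.2, 44.0]
tcp_rot: [3.142, -0.001, -2.963]
contact_force: [-2.6, -0.4, -1.6]
grip_width: 43.9
```

servo_tool(
  series=[
    [0,-0.03,0,0,0],
    [0,0,0,0,0],
  ],
)

```text
time: 20.85
tool_pos: [566.8, 143.5, 44.0]
tcp_rot: [3.141, -0.001, -2.963]
contact_force: [-4.1, -0.4, -0.1]
grip_width: 43.8
```

servo_tool(
  series=[
    [0,-0.03,0,0,0],
    [0,0,0,0,0],
  ],
)

```text
time: 21.1
tool_pos: [568.5, 143.9, 44.0]
tcp_rot: [3.141, -0.0, -2.963]
contact_force: [-3.1, -1.6, -2.4]
grip_width: 43.6
```

servo_tool(
  series=[
    [0,-0.03,0,0,0],
    [0,0,0,0,0],
  ],
)

```text
time: 21.35
tool_pos: [570.1, 144.2, 44.0]
tcp_rot: [3.141, -0.0, -2.963]
contact_force: [-4.0, -0.5, -1.7]
grip_width: 43.8
```

servo_tool(
  series=[
    [0,-0.03,0,0,0],
    [0,0,0,0,0],
  ],
)

```text
time: 21.6
tool_pos: [571.6, 144.4, 44.0]
tcp_rot: [3.141, -0.0, -2.963]
contact_force: [-4.8, 0.5, -2.6]
grip_width: 43.7
```

servo_tool(
  series=[
    [0,-0.03,0,0,0],
    [0,0,0,0,0],
  ],
)

```text
time: 21.85
tool_pos: [573.0, 144.7, 44.0]
tcp_rot: [3.141, -0.0, -2.963]
contact_force: [-3.8, -0.8, -1.9]
grip_width: 43.8
```

servo_tool(
  series=[
    [0,-0.025,0,0,0],
    [0,0,0,0,0],
  ],
)

```text
time: 22.1
tool_pos: [574.2, 144.9, 44.0]
tcp_rot: [3.141, -0.0, -2.963]
contact_force: [-3.6, -0.6, -2.5]
grip_width: 44.1
```

servo_tool(
  series=[
    [0,-0.025,0,0,0],
    [0,0,0,0,0],
  ],
)

```text
time: 22.35
tool_pos: [575.4, 145.1, 44.0]
tcp_rot: [3.141, -0.0, -2.963]
contact_force: [-5.5, -0.3, -2.5]
grip_width: 44.0
```

servo_tool(
  series=[
    [0,-0.02,0,0,0],
    [0,0,0,0,0],
  ],
)

```text
time: 22.6
tool_pos: [576.3, 145.3, 44.0]
tcp_rot: [3.141, -0.0, -2.963]
contact_force: [-5.8, -0.4, -2.0]
grip_width: 43.7
```

servo_tool(
  series=[
    [0,-0.02,0,0,0],
    [0,0,0,0,0],
  ],
)

```text
time: 22.85
tool_pos: [577.2, 145.5, 44.0]
tcp_rot: [3.141, -0.001, -2.963]
contact_force: [-4.9, -0.5, -2.1]
grip_width: 44.0
```

servo_tool(
  series=[
    [0,-0.015,0,0,0],
    [0,0,0,0,0],
  ],
)

```text
time: 23.1
tool_pos: [578.0, 145.6, 44.0]
tcp_rot: [3.141, -0.0, -2.963]
contact_force: [-5.0, 1.5, -2.3]
grip_width: 44.0
```

servo_tool(
  series=[
    [0,-0.015,0,0,0],
    [0,0,0,0,0],
  ],
)

```text
time: 23.35
tool_pos: [578.8, 145.7, 44.0]
tcp_rot: [3.141, -0.0, -2.963]
contact_force: [-4.7, 0.6, -2.7]
grip_width: 43.5
```

servo_tool(
  series=[
    [0,0,0,0,0],
    [0,0,0,0,0],
  ],
)

```text
time: 23.6
tool_pos: [578.7, 145.7, 44.0]
tcp_rot: [3.141, -0.0, -2.963]
contact_force: [-5.7, 0.6, -3.6]
grip_width: 43.6
```

```bash
python3 - <<'E'
from h import *
im=cap('scene','s9.png')
cv2.imwrite('pics/s9z.png',cv2.resize(im[135:235,265:375,::-1],None,fx=6,fy=6,interpolation=cv2.INTER_CUBIC))
print([w('scene',d['point']) for d in bot.pinpoint('scene','battery_center')])
E
```

```text
[]
```

View pics/s9z.png

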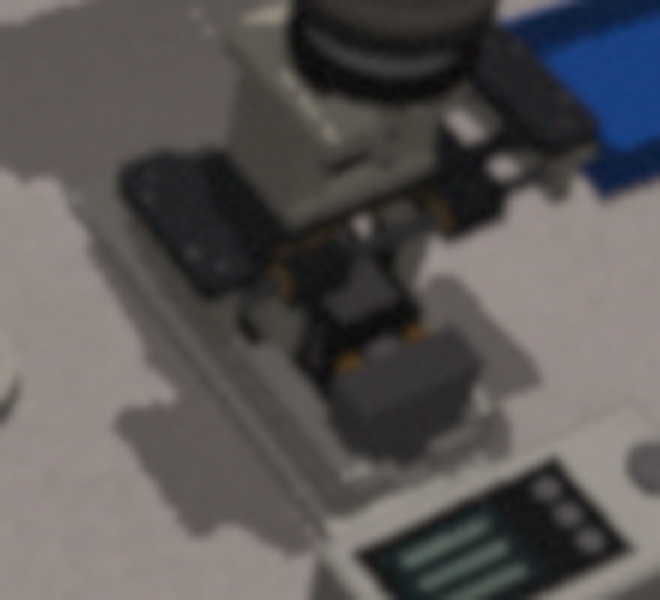

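servo_tool(
  series=[
    [0,-0.015,0,0,0],
    [0,0,0,0,0],
  ],
)

```text
time: 23.95
tool_pos: [579.3, 145.8, 44.0]
tcp_rot: [3.141, -0.001, -2.963]
contact_force: [-6.6, -0.1, -2.1]
grip_width: 43.5
```

servo_tool(
  series=[
    [0,-0.015,0,0,0],
    [0,0,0,0,0],
  ],
)

```text
time: 24.2
tool_pos: [579.8, 145.9, 44.0]
tcp_rot: [3.141, -0.001, -2.963]
contact_force: [-6.7, -1.5, -1.7]
grip_width: 43.8
```

servo_tool(
  series=[
    [0,0.03,0,0,0],
    [0,0,0,0,0],
  ],
)

```text
time: 24.45
tool_pos: [578.7, 145.7, 44.0]
tcp_rot: [3.141, -0.0, -2.963]
contact_force: [-4.5, 0.3, -3.2]
grip_width: 43.5
```

servo_tool(
  series=[
    [0,0.02,0,0,0],
    [0,0,0,0,0],
  ],
)

```text
time: 24.7
tool_pos: [578.0, 145.6, 44.0]
tcp_rot: [3.141, 0.0, -2.963]
contact_force: [-4.8, 0.2, -3.8]
grip_width: 43.7
```

servo_tool(
  series=[
    [0,0.02,0,0,0],
    [0,0,0,0,0],
  ],
)

```text
time: 24.95
tool_pos: [577.8, 145.5, 44.2]
tcp_rot: [3.141, 0.002, -2.963]
contact_force: [-0.6, 1.4, -7.0]
grip_width: 43.7
```

servo_tool(
  series=[
    [0,0.02,0,0,0],
    [0,0,0,0,0],
  ],
)

```text
time: 25.2
tool_pos: [577.6, 145.4, 44.4]
tcp_rot: [3.141, 0.004, -2.963]
contact_force: [4.3, 3.4, -9.4]
grip_width: 43.9
```

servo_tool(
  series=[
    [0,-0.03,0,0.01,0],
    [0,0,0,0,0],
    [0.6,0,0,0,0],
    [0.8,0,0,0,0],
    [0.8,0,0,0,0],
    [0.8,0,0,0,0],
    [0.8,0,0,0,0],
  ],
)

```text
time: 26.08
tool_pos: [577.5, 145.4, 43.6]
tcp_rot: [3.142, 0.0, -2.963]
contact_force: [-0.6, 0.2, -1.1]
grip_width: 73.4
```

servo_tool(
  series=[
    [0.8,0,0,-0.2,0],
    [0.8,0,0,-0.6,0],
    [0.8,0,0,-0.8,0],
    [0.8,0,0,-0.8,0],
    [0.8,0.5,-0.2,-0.5,0],
    [0.8,0.8,-0.8,0,0],
    [0.8,0.8,-0.8,0,0],
    [0.8,0.8,-0.8,0,0],
    [0.8,0,-0.8,0,0],
    [0.8,0,-0.5,0,0],
    [0.8,0,0,0,0],
    [0.8,0,0,0,0],
  ],
)

```text
time: 27.58
tool_pos: [469.2, -71.6, 188.9]
tcp_rot: [3.141, 0.0, -2.963]
contact_force: [-0.7, 1.0, -0.2]
grip_width: 73.0
```

```bash
python3 - <<'E'
from h import *
p=np.load('p.npy');c,s=np.cos(p[5]),np.sin(p[5])
im=cap('scene','s10.png')
cv2.imwrite('pics/s10z.png',cv2.resize(im[145:255,265:395,::-1],None,fx=5.5,fy=5.5,interpolation=cv2.INTER_CUBIC))
for cam in('scene','top'):
  if cam=='top':
    im=cap('top','t10.png');cv2.imwrite('pics/t10z.png',cv2.resize(im[115:255,130:270,::-1],None,fx=4,fy=4,interpolation=cv2.INTER_CUBIC))
  for d in bot.pinpoint(cam,'battery_center'):
    q=w(cam,d['point']);v=q[:2]-p[3:5]; print(cam,d['p'],q.round(1),'B frame',c*v[0]+s*v[1],-s*v[0]+c*v[1])
E
```

```text
scene 0.64 [582.3 147.6  51.8] B frame 26.07927268790349 3.7859923839721894
top 0.7 [582.2 144.7  50.1] B frame 25.479387365080207 0.900644497586276
```

View pics/s10z.png

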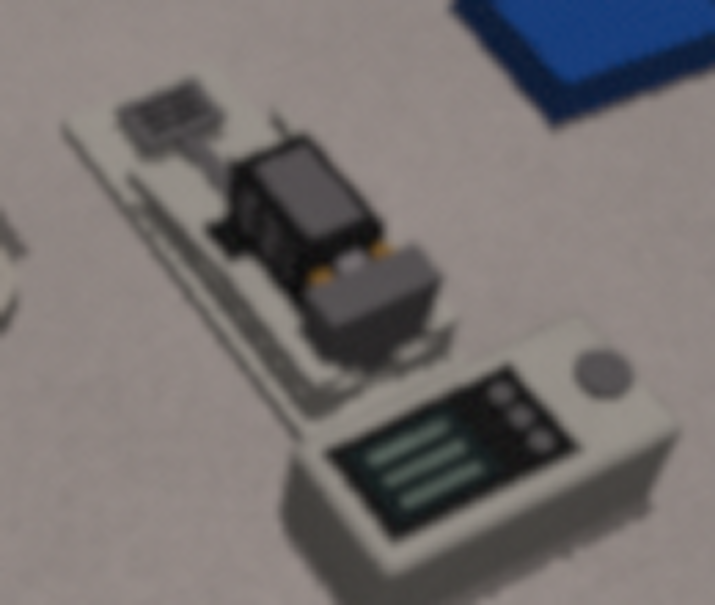

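View pics/t10z.png

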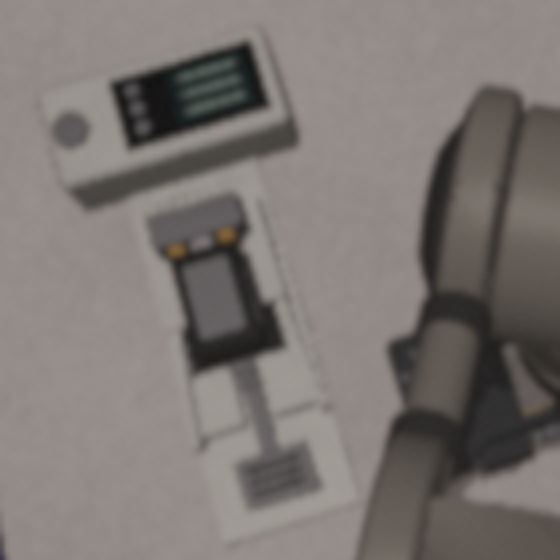

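The battery sits flush with the terminals in both views, just as it first sat in the charger. The catch plate is back where it was, and the arm is clear.

```bash
python3 - <<'E'
from plant import bot
print(bot.close_job())
E
```

```text
the job is handed in; nothing more can be done
None
```

The battery is out of the charger and locked in the white backup unit; I handed the job in with the robot clock just under 28 s (limit 72 s).

**What I did:** I pressed the charger's catch about 6 mm, and the battery sprang out roughly 14 mm. I slid it out, carried it over and slid it into the unit's rail. Near the end I used small steps, stopped when the push reached about 7 N, backed off and released.

**Last checks:**
- **Locked:** A gentle pull outwards met firm resistance after about 2 mm, so the catch was holding the battery. After release it lay flush with the terminals, as it first did in the charger, and the press plate looked back up.
- **Position:** The networks put the battery about 26 mm along the rail, inside the allowed 8 to 50 mm.
- **Robot and bystanders:** The arm is clear, with only sensor noise left in the force reading. I never went near the tape roll, jar or tray, though I did not re-measure their positions.

**What disagreed or could have gone better:**
- **Sideways position:** The two cameras gave offsets of 0.9 and 3.8 mm against a limit of 4 mm. That includes about 2 mm of uncertainty in my estimate of where the dock is. The rail itself leaves only 1.5 mm of play each side.
- **Pressing too low:** For part of the slide I pressed the battery onto the runners, reaching about 17 N down and 13 N of drag. I raised the tool to clear it, well before the terminals.
- **Catch and terminals:** Neither could be read directly. The click is inferred from the forces and pictures.

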